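# Pack a jar in the transport box and clamp its lid down

## Robot

A 6-joint arm with a two-finger parallel gripper is mounted at the origin on a cart in front of the work surface, level with it; the furniture and walls round the work are solid. World frame = base frame: x ahead of the robot, y to its left, z up, the work surface at z = 0. Lengths are in m, angles in rad, forces in N, time in s.
With the tool pointing down it reaches from about 0.325 to 1 m from the base axis. Payload 5.1 kg.
Tool frame: the origin (TCP) lies midway between the tips of the shut fingers; the grasp point (between the pads) lies 19 mm behind it; z points along the fingers, y is the line along which they close (so a half turn about z gives the same grasp; the last joint's range is limited). The gripper opens to 85 mm and grips with 20 to 120 N. Pads are 22 mm wide; open, the fingers measure 114 mm over their backs; the gripper's body (76 mm by 85 mm) begins 54 mm behind the grasp point. The pads swing forward as they close: fully open they stand 13 mm farther back than shut.
Start: joints at [1.184, 0.124, 1.65, -0, 1.367, -0.083], TCP at [0.194, 0.62, 0.231] pointing down, gripper open.
Joint ranges: [-2.61, 2.61], [-1.02, 2.33], [0.03, 2.71], [-1.35, 4.49], [0.32, 2.68], [-2.91, 2.91]. Speed limits (rad/s): [2.57, 2.57, 3.14, 3.14, 3.14, 3.14].

## Interface

Orientations are given as a unit quaternion [x, y, z, w].
In Python, from station import sense, cams, workorder gives the robot as it stands.
- The arm moves only by the shell command python3 -m handwheel 'ROWS' [FORCE]. ROWS is a JSON object of lists of equal length, an entry for each row: "xyz": the shift along the world's x, y, z in cm, a list of three; "angular": the turn, a rotation vector about the world's x, y, z in degrees, a list of three; "hand": the finger opening in cm, from 0 to 8.54. A call has exactly 5 rows; each row is the pose to reach, as a shift and turn from the pose commanded when the call began; what a row does not reach only later rows make up. A row lasts 1/8 s, in which the tool goes at most 62.5 mm and 10.7 degrees, less where a joint would pass 70% of its speed; a pose out of reach is approached as far as the arm can. A call with a gripper value outside its range is refused whole. The fingers move at their own pace and stop on an object; FORCE is the grip in N (left out, the last holds). Time passes only in rows, so rows that repeat a pose let the fingers close, or fill a call up. It gives the time, the measured TCP pose, the force, the opening and the grip force at its end, in the units of the state.
- sense(): the state, without advancing time (a new reading comes with each control period).
- cams.snapshot(name): name is "side" or "top"; returns (picture, depth): 420x560x3 uint8, red, green, blue; 420x560 float32, m along the optical axis (not along the pixel's ray), 0 where there is no reading.
- cams.get_calibration(name): a dict with "fx", "fy", "cx", "cy" (pixels), "R" (3x3) and "t" (3): a world point X has camera coordinates R X + t. Camera axes: x right, y down, z forward; pixel columns grow to the right and rows downward; lengths in m; the calibration is good to about 2 mm. A picture is of the moment at which its call begins. get_calibration takes no time and is no camera call.
- workorder.finish_job(): hands the job in; it is judged then, once.
The state is a dict: "time": time; "qpos": joint angles; "qd": joint speeds; "joint_efforts": joint torques, N m; "ee_pos": TCP position; "orientation": TCP orientation; "force": force on the tool from outside, world axes, zero at the start; "wrist_torque": the same for the moment, N m; "opening": finger opening in m; "grip_force": force on a finger pad.
Only numpy, scipy, OpenCV 4.12 (cv2) and the standard library are available. Lean on these libraries where they do the work, as an engineer would, in place of code of your own. Each camera call takes 0.05 s, during which the arm holds its last target. There are 200 camera calls.

## Task

Stand the blue-capped jar upright inside the grey transport box, lay the loose green lid on the box so that it sits fully home all round, then swing the red clamp lever fully down onto the lid. Never tip the jar over, and leave the bottle, dish, marker and microtube on the bench where they are.

Things in the scene. Friction and masses are not known exactly. Their poses are not given: they have to be found in the camera images.
- box: Open grey box screwed to the bench: outside 130 (its x) x 170 (its y) x 75 mm high, walls and floor 6 mm, inside 118 x 158 x 69 mm deep; foot flange 150 x 190 x 5 mm. Origin: centre of its underside, on the bench; z up. The clamp bracket stands outside its -y end (x within 21 mm, y -85 to -110 mm, 101 mm high).
- lid: Loose green lid lying right way up, 0.2 kg. Plate 126 (its x) x 166 (its y) mm, 8 to 16 mm above its origin, over a rim 110 x 150 x 8 mm that enters the box with 4 mm play a side. Origin: centre of rim's underside. Central bar handle 12 mm wide (x), 50 long (y), 36 to 50 mm above origin on two posts. Fits either way round, y along box y; home, origin is 67 mm above the box's.
- jar: Round white jar with a wide blue screw cap (fixed), 63 mm diameter, 53 mm high, about 0.12 kg, standing on the bench. Origin at the centre of its underside, z up.
- clamp (a joint): Angle of the red clamp lever, rad: 0 = down flat on the seated lid, 1.57 = upright, more = leaning out away from the box; range -0.1 to 2.05. Starts open, 1.65 to 1.95. A stiff hinge (0.12 N m, 2 to 4 N at the grip) leaves it wherever it is put. A lid that is not home keeps it from closing.
- clamp_hinge (a point): Point on the clamp's hinge axis, fixed to the box: 100 mm from the box's origin along the box's -y, 92 mm up. The hinge axis is the box's x; the closed lever points from here along the box's +y. Axes as the box's.
- clamp_grip (a point): Middle of the outer (closed: upper) face of the red grip, 50 mm along the lever from the hinge and 8 mm off the hinge line. Lever 66 mm long from the hinge; grip 26 mm wide, 12 mm thick. Site y runs along the lever away from the hinge, z out of the outer face. A rubber foot under the lever, 28 mm from the hinge, meets the lid.
- amber_bottle: Brown bottle with blue cap, 52 mm diameter, 125 mm high, standing behind the box; bystander. Origin at its underside.
- dish: Closed round dish, 87 mm diameter, 16 mm high, lying behind the box; bystander. Origin at its underside.
- marker: Marker pen with red cap, 13 mm thick, 140 mm long, lying behind and right of the box; bystander. Origin at its underside.
- microtube: Small clear plastic tube, 21 x 40 x 14 mm, lying behind and left of the box; bystander. Origin at its underside.
There are look-alikes about, which are no part of the job. There is more than one size of the jar; the job needs the largest.

How it is judged:
On the way, in this order (a step that is already met when the one before it is completed fails the run):
1. the jar stands upright on the floor of the box, let go (x of jar in the frame of box between -0.06 and 0.06 m and y of jar in the frame of box between -0.08 and 0.08 m and z of jar in the frame of box below 0.01 m and angle between jar's own z axis and vertical below 0.1 rad and contact force between the fingers and jar below 0.1 N), for 0.2 s.
2. the lid is fully home on the box, with the clamp still open (z of lid in the frame of box between 0.064 and 0.07 m and horizontal distance between lid and box below 0.009 m and angle between the y axis of lid and the y axis of box, either way round below 0.12 rad and angle between lid's own z axis and vertical below 0.03 rad and value of joint clamp above 0.5 rad), for 0.2 s.
At the end, for the whole second after the job is handed in: The jar stands upright (within 0.1 rad) on the box's floor; the lid is home on the box (within 3 mm in height, 9 mm sideways, 0.12 rad in direction, level within 0.03 rad); the clamp lever is down (below 0.1 rad); jar and lid are at rest (x of jar in the frame of box between -0.06 and 0.06 m and y of jar in the frame of box between -0.08 and 0.08 m and z of jar in the frame of box below 0.01 m and angle between jar's own z axis and vertical below 0.1 rad and z of lid in the frame of box between 0.064 and 0.07 m and horizontal distance between lid and box below 0.009 m and angle between the y axis of lid and the y axis of box, either way round below 0.12 rad and angle between lid's own z axis and vertical below 0.03 rad and value of joint clamp below 0.1 rad and linear speed of each of lid, jar below 0.02 m/s); the robot touches nothing.
It fails at once if the jar is tipped more than 0.7 rad (angle between jar's own z axis and vertical above 0.7 rad).
It fails at once if a bystander (bottle, dish, marker, microtube) is moved more than 30 mm (distance of any of amber_bottle, dish, marker, microtube from where it was at the start of the episode above 0.03 m).
It also fails if it takes over 72 s, if anything falls off the work surface, if the arm or the gripper's body presses on something with over 40 N, if the wrist force passes 120 N, or if a joint passes its speed limit or range.

## Working session

There is one attempt and no reset: what is moved stays moved. The work goes in short steps, Python scripts to look and compute and a shell command to move; the robot and the scene stay as the last step left them, time stands still between calls to the robot, and variables do not carry over. Pictures are saved under pics/ and viewed, at most 10 in all, crops included, and the job is handed in when it is done.

```bash
mkdir -p pics; ls
cat > h.py <<'E'
import numpy as np, cv2
from station import sense, cams, workorder
def snap(n):
    p,d=cams.snapshot(n); c=cams.get_calibration(n)
    v,u=np.mgrid[0:420,0:560]
    P=np.stack([(u-c['cx'])/c['fx']*d,(v-c['cy'])/c['fy']*d,d],-1)
    W=(P-np.array(c['t']))@np.array(c['R'])
    W[d==0]=np.nan
    return p,W
E
python3 - <<'E'
from h import *
for n in('top','side'):
    p,W=snap(n); cv2.imwrite(f'pics/{n}0.png',p[...,::-1]); np.savez(f'{n}0.npz',p=p,W=W)
    c=cams.get_calibration(n); print(n,c, -np.array(c['R']).T@c['t'])
print(sense())
E
```

```text
pics
top {'fx': 483.1534963837104, 'fy': 483.1534963837104, 'cx': 274.5282857218461, 'cy': 212.14667505252402, 'R': array([[-0.01873769, -0.99970278, -0.01559626],
       [-0.99634976,  0.01996966, -0.0829962 ],
       [ 0.08328298,  0.01398417, -0.99642781]]), 't': array([-0.01089047,  0.58465718,  1.41658363])} [ 0.46434167 -0.04237239  1.45987781]
side {'fx': 435.9740301231224, 'fy': 435.9740301231224, 'cx': 270.7852568371633, 'cy': 213.32079840961327, 'R': array([[ 0.63403631,  0.77296562,  0.0228498 ],
       [ 0.51057081, -0.39624526, -0.76309052],
       [-0.58078861,  0.49549354, -0.64588756]]), 't': array([-0.3417751 , -0.22416336,  1.64200435])} [ 1.28480652 -0.63824581  0.89730275]
{'time': 0.1, 'qpos': array([ 1.18445305e+00,  1.24451836e-01,  1.65157487e+00,  8.09956720e-06,
        1.36752067e+00, -8.25990176e-02]), 'qd': array([ 1.18884374e-03,  8.17578362e-04, -3.88698956e-03,  7.93514343e-05,
       -1.01158199e-03, -9.24279598e-04]), 'joint_efforts': array([ 1.74866047e-03, -4.24924922e+01, -3.66654897e+01, -5.61436934e-05,
        3.91639187e-03,  1.70558889e-05]), 'ee_pos': array([0.19422018, 0.61970457, 0.23014609]), 'orientation': array([ 1.51289718e-01,  9.88488981e-01, -9.49697992e-04, -2.30926400e-04]), 'force': array([0.63729592, 0.02185872, 0.81915833]), 'wrist_torque': array([-0.02415691, -0.01274343,  0.01313238]), 'grip_force': 0.0, 'opening': 0.08567541709340776}
```

View pics/top0.png

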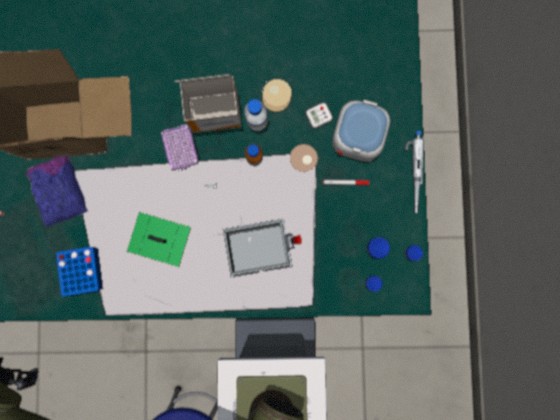

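View pics/side0.png

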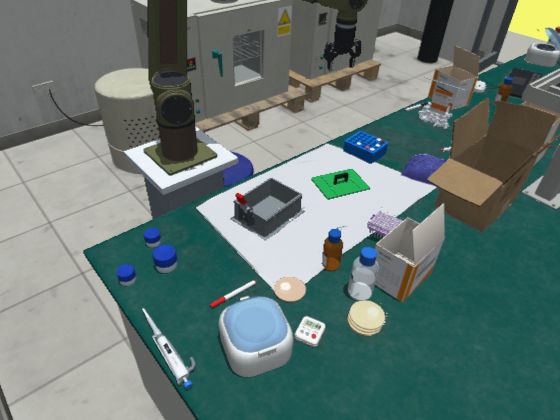

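The top view shows the grey box at (258,248), with the red clamp at (296,240), and the green lid at (158,239). There are three blue-capped jars, at (378,247), (414,253) and (374,284). The one at (378,247) looks largest, so I'll measure all three and take a crop.

Run:
```python
from h import *
z=np.load('top0.npz'); p,W=z['p'].astype(int),z['W']
r,g,b=p[...,0],p[...,1],p[...,2]
for n,(u,v) in dict(A=(378,247),B=(414,253),C=(374,284)).items():
    m=np.zeros((420,560),bool); m[v-18:v+18,u-18:u+18]=1
    m&=(b>90)&(b>1.6*g)&(W[...,2]>.015)
    top=np.nanpercentile(W[m][:,2],80); m2=m&(abs(W[...,2]-top)<.006)
    Q=W[m2]; (c,s,_)=cv2.minAreaRect(Q[:,:2].astype(np.float32)); (cc,rr)=cv2.minEnclosingCircle(Q[:,:2].astype(np.float32))
    print(n,m2.sum(),'h',top,'ctr',Q.mean(0),c,s,2*rr, 'areaD',2*np.sqrt(m2.sum()*((1.46-top)/483)**2/np.pi))
# lid plate
m=(g>1.5*r)&(g>1.5*b)&(g>90); m[:, :100]=0;m[:,220:]=0;m[:200]=0;m[280:]=0
Q=W[m];print('lid z',np.nanmedian(Q[:,2]),np.nanpercentile(Q[:,2],[5,95]));print(cv2.minAreaRect(Q[:,:2].astype(np.float32)))
mm=np.zeros((420,560),bool);mm[225:255,140:178]=1;H=W[mm&(W[...,2]>.035)];print('handle',len(H),H.mean(0),np.median(H[:,2]),cv2.minAreaRect(H[:,:2].astype(np.float32)))
# box rim
mm=np.zeros((420,560),bool);mm[210:285,215:300]=1
B=W[mm&(W[...,2]>.066)&(W[...,2]<.083)];print('rim',len(B),np.median(B[:,2]),cv2.minAreaRect(B[:,:2].astype(np.float32)))
red=(r>120)&(r>2*g)&(r>2*b)&mm
print('red',W[red].mean(0),W[red].min(0),W[red].max(0))
z2=np.load('side0.npz');p2,W2=z2['p'].astype(int),z2['W']
m=(p2[...,0]>110)&(p2[...,0]>2*p2[...,1])&(p2[...,0]>2*p2[...,2]);m[:185]=0;m[220:]=0;m[:,:225]=0;m[:,260:]=0
print('red side',m.sum(),W2[m].mean(0),W2[m].min(0),W2[m].max(0))
mm=np.zeros((420,560),bool);mm[170:250,225:310]=1
B=W2[mm&(W2[...,2]>.068)&(W2[...,2]<.080)];print('rim side',len(B),cv2.minAreaRect(B[:,:2].astype(np.float32)))
I=np.hstack([cv2.resize(z['p'][225:305,350:430],None,fx=4.8,fy=4.8,interpolation=2),cv2.resize(z['p'][205:285,215:305],(432,384),interpolation=2)])
cv2.imwrite('pics/crop1.png',I[...,::-1])
```

```text
A 302 h 0.054848594111914506 ctr [ 0.47223027 -0.32242965  0.05295453] (0.47180864214897156, -0.32314515113830566) (0.059108007699251175, 0.05782609432935715) 0.06090451404452324 areaD 0.05704722484297241
B 173 h 0.04098638548158224 ctr [ 0.45537436 -0.42844702  0.03900784] (0.45537400245666504, -0.42812857031822205) (0.0454622358083725, 0.04075665771961212) 0.04602527245879173 areaD 0.04360311761767859
C 168 h 0.04110455618129259 ctr [ 0.3690546  -0.30760762  0.03955638] (0.36918410658836365, -0.30749449133872986) (0.04360853135585785, 0.041156426072120667) 0.045437972992658615 areaD 0.04296481672722875
lid z 0.01564179774002053 [0.01049053 0.02096426]
((0.45461198687553406, 0.23538486659526825), (0.0, 0.04405330494046211), 0.0)
handle 72 [0.51051664 0.32641541 0.04835614] 0.04821259856758157 ((0.5105069875717163, 0.3270491361618042), (0.04887755960226059, 0.012203034944832325), 73.04859924316406)
rim 522 0.07376390380580006 ((0.48078951239585876, 0.027371525764465332), (0.13396835327148438, 0.18210189044475555), 8.866819381713867)
red [ 0.49983622 -0.08583044  0.15196487] [ 0.49131927 -0.08900259  0.145786  ] [ 0.50773621 -0.08096967  0.15990023]
red side 25 [nan nan nan] [nan nan nan] [nan nan nan]
rim side 413 ((0.4834668040275574, 0.022142142057418823), (0.1350194811820984, 0.19688422977924347), 9.021098136901855)
```

View pics/crop1.png

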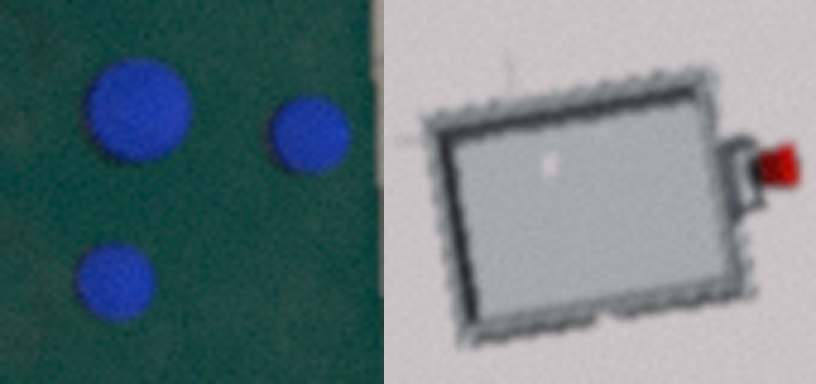

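The largest jar is A, at top-view (378,247) and crop (140,110). It measures about 60 mm across and 54 mm high, while the other two are about 45 x 41 mm, so A is the target. Next I'll refine the box, lid and jar poses using both cameras.

```bash
cat > fit.py <<'E'
from h import *
from scipy.optimize import minimize
def rect(Q,hx,hy,x0):
    # fit: pts in annulus rim, mid-wall hx,hy; cost = robust distance to rect line
    def cost(a):
        c,s=np.cos(a[2]),np.sin(a[2]); d=Q[:,:2]-a[:2]; x=abs(d@[c,s]);y=abs(d@[-s,c])
        q=np.stack([x-hx,y-hy],1); sd=np.hypot(*np.maximum(q,0).T)+np.minimum(q.max(1),0)
        return np.mean(np.minimum(abs(sd),.012))
    return min((minimize(cost,np.array(x0)+[i,j,0],method='Nelder-Mead',options=dict(xatol=1e-5,fatol=1e-8,initial_simplex=np.array(x0)+[i,j,0]+np.array([[0,0,0],[.006,0,0],[0,.006,0],[0,0,.05]]))) for i in(-.004,.004) for j in(-.005,.005)),key=lambda r:r.fun)
def solid(Q,hx,hy,x0):
    # filled plate: balance edges from percentiles in its frame
    a=np.array(x0,float)
    best=cv2.minAreaRect(Q[:,:2].astype(np.float32)); return best
E
python3 - <<'E'
from fit import *
for n in('top','side'):
    z=np.load(n+'0.npz');p,W=z['p'].astype(int),z['W'];ok=np.isfinite(W[...,2])
    near=lambda x,y,r:ok&(np.hypot(W[...,0]-x,W[...,1]-y)<r)
    B=W[near(.48,.025,.13)&(W[...,2]>.068)&(W[...,2]<.08)]
    f=rect(B,.062,.082,[.48,.025,.155]);print(n,'box',len(B),f.x,np.degrees(f.x[2]),f.fun)
    g=near(.51,.327,.14)&(p[...,1]>1.5*p[...,0])&(p[...,1]>1.4*p[...,2])&(abs(W[...,2]-.016)<.012)
    R=cv2.minAreaRect(W[g][:,:2].astype(np.float32));print('lid',R,W[g].mean(0))
    H=W[near(.51,.327,.05)&(W[...,2]>.035)];R=cv2.minAreaRect(H[:,:2].astype(np.float32));print('handle',len(H),R,H[:,2].max(),H.mean(0))
    J=W[near(.472,-.322,.045)&(abs(W[...,2]-.053)<.006)];print('jar',len(J),J.mean(0),cv2.minEnclosingCircle(J[:,:2].astype(np.float32)))
    m=near(.49,-.085,.05)&(p[...,0]>90)&(p[...,0]>1.8*p[...,1])&(p[...,0]>1.8*p[...,2]);print('red',m.sum(),W[m].mean(0) if m.any() else 0)
E
```

```text
top box 485 [0.47997941 0.03238062 0.15592835] 8.934036147910755 0.0019941027475992986
lid ((0.5117839574813843, 0.3277801275253296), (0.16433924436569214, 0.12132087349891663), 72.59820556640625) [0.51164003 0.32714387 0.01565424]
handle 72 ((0.5105069875717163, 0.3270491361618042), (0.04887755960226059, 0.012203034944832325), 73.04859924316406) 0.05430930884319432 [0.51051664 0.32641541 0.04835614]
jar 342 [ 0.47209108 -0.32238583  0.05230387] ((0.47224748134613037, -0.32250845432281494), 0.03055228851735592)
red 46 [ 0.49874681 -0.08399217  0.14754104]
side box 413 [0.4822082  0.03266286 0.15695107] 8.992633699767508 0.002711432475531278
lid ((0.5113593935966492, 0.3304790258407593), (0.16777431964874268, 0.13209350407123566), 72.36204528808594) [0.51544533 0.324113   0.016531  ]
handle 68 ((0.5104545950889587, 0.3272813558578491), (0.048832688480615616, 0.017281711101531982), 71.94817352294922) 0.052765039747692734 [0.51265494 0.32597677 0.04584703]
jar 318 [ 0.47624722 -0.32304371  0.05219348] ((0.4740503430366516, -0.3224951922893524), 0.03168001398444176)
red 36 [ 0.50419606 -0.08533088  0.14760781]
```

```bash
python3 -m handwheel '{"xyz":[[5,-3.5,0],[10,-7,0],[15,-10.5,0],[20,-14,0],[25,-18,0]],"angular":[[0,0,9],[0,0,18],[0,0,26.4],[0,0,26.4],[0,0,26.4]],"hand":[8.5,8.5,8.5,8.5,8.5]}' 30
python3 -m handwheel '{"xyz":[[0,-6,0],[0,-12,0],[0,-18,0],[0,-24,0],[0,-30,0]],"angular":[[0,0,0],[0,0,0],[0,0,0],[0,0,0],[0,0,0]],"hand":[8.5,8.5,8.5,8.5,8.5]}'
python3 -m handwheel '{"xyz":[[0,-6,0],[0,-12,0],[0,-18,0],[0,-24,0],[2.9,-30,0]],"angular":[[0,0,0],[0,0,0],[0,0,0],[0,0,0],[0,0,0]],"hand":[8.5,8.5,8.5,8.5,8.5]}'
python3 -m handwheel '{"xyz":[[0,-6,0],[0,-12,-3],[0,-16.25,-7],[0,-16.25,-10],[0,-16.25,-10]],"angular":[[0,0,0],[0,0,0],[0,0,0],[0,0,0],[0,0,0]],"hand":[8.5,8.5,8.5,8.5,8.5]}'
```

```text
time: 0.72
ee_pos: [0.4445, 0.4397, 0.2308]
orientation: [-0.079, 0.997, -0.0, -0.0]
force: [0.7, 0.8, -0.4]
opening: 0.0847
grip_force: 0.0
time: 1.35
ee_pos: [0.4427, 0.1394, 0.2309]
orientation: [-0.079, 0.997, -0.0, -0.0]
force: [1.1, -0.1, -0.9]
opening: 0.0851
grip_force: 0.0
time: 1.98
ee_pos: [0.4696, -0.1571, 0.2313]
orientation: [-0.078, 0.997, -0.0, 0.0]
force: [1.3, 0.4, 1.3]
opening: 0.0851
grip_force: 0.0
time: 2.6
ee_pos: [0.4682, -0.3165, 0.1275]
orientation: [-0.078, 0.997, 0.003, -0.003]
force: [-0.3, -0.3, -0.2]
opening: 0.0849
grip_force: 0.0
```

```bash
python3 -m handwheel '{"xyz":[[0,0,0],[0,0,0],[0,0,-2],[0,0,-4],[0,0,-5]],"angular":[[0,0,0],[0,0,0],[0,0,0],[0,0,0],[0,0,0]],"hand":[8.5,8.5,8.5,8.5,8.5]}'
python3 -m handwheel '{"xyz":[[0,0,-2],[0,0,-4],[0,0,-5.5],[0,0,-6.7],[0,0,-6.7]],"angular":[[0,0,0],[0,0,0],[0,0,0],[0,0,0],[0,0,0]],"hand":[8.5,8.5,8.5,8.5,8.5]}'
python3 -c "
from h import *
print(sense())
p,W=snap('top');cv2.imwrite('pics/j1.png',cv2.resize(p[200:310,320:450],None,fx=4,fy=4)[...,::-1])"
```

```text
time: 3.22
ee_pos: [0.4692, -0.3165, 0.0785]
orientation: [-0.078, 0.997, 0.001, -0.001]
force: [-0.4, 0.6, -0.6]
opening: 0.0851
grip_force: 0.0
time: 3.85
ee_pos: [0.4698, -0.3171, 0.013]
orientation: [-0.078, 0.997, 0.001, -0.001]
force: [0.1, -0.5, 0.9]
opening: 0.0854
grip_force: 0.0
{'time': 3.85, 'qpos': array([-6.88383388e-01,  1.81412505e-01,  1.98622471e+00, -4.74246386e-06,
        9.76188086e-01, -2.41612722e+00]), 'qd': array([ 0.00093583, -0.02123196, -0.01877812,  0.00191121,  0.00662919,
       -0.000366  ]), 'joint_efforts': array([-3.37409077e-02, -3.78397250e+01, -2.96746802e+01, -1.68196693e-03,
       -4.86687035e-02,  1.22087846e-05]), 'ee_pos': array([ 0.46983016, -0.31708857,  0.01302502]), 'orientation': array([-7.83945130e-02,  9.96921789e-01,  7.73175510e-04, -8.05220186e-04]), 'force': array([ 0.05729672, -0.54383143,  0.89305891]), 'wrist_torque': array([0.01411292, 0.0005058 , 0.00183235]), 'grip_force': 0.0, 'opening': 0.08541704586009667}
```

View pics/j1.png

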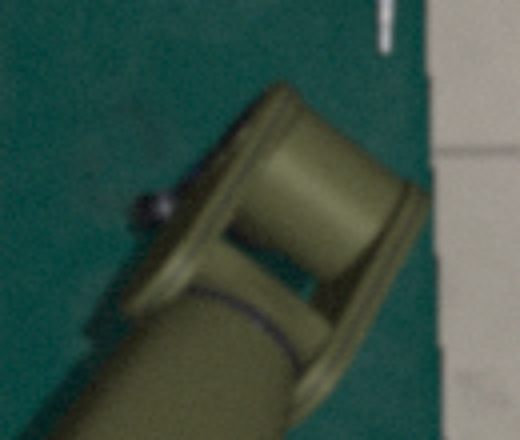

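```bash
python3 -m handwheel '{"xyz":[[0.3,-0.5,0],[0.3,-0.5,0],[0.3,-0.5,0],[0.3,-0.5,0],[0.3,-0.5,0]],"angular":[[0,0,0],[0,0,0],[0,0,0],[0,0,0],[0,0,0]],"hand":[8.5,8.5,8.5,4,4]}' 30
python3 -m handwheel '{"xyz":[[0,0,0],[0,0,0],[0,0,0],[0,0,0],[0,0,1]],"angular":[[0,0,0],[0,0,0],[0,0,0],[0,0,0],[0,0,0]],"hand":[4,4,4,4,4]}' 30
```

```text
time: 4.53
ee_pos: [0.4737, -0.3226, 0.0149]
orientation: [-0.078, 0.997, -0.0, 0.0]
force: [0.8, 1.5, 3.1]
opening: 0.0611
grip_force: 33.4
time: 5.15
ee_pos: [0.4726, -0.3219, 0.0233]
orientation: [-0.078, 0.997, 0.001, -0.001]
force: [-0.1, -0.0, -1.1]
opening: 0.0611
grip_force: 33.1
```

```bash
python3 -m handwheel '{"xyz":[[0,0,3],[0,0,7],[0,0,11],[0,0,15],[0,0,18]],"angular":[[0,0,0],[0,0,0],[0,0,0],[0,0,0],[0,0,0]],"hand":[4,4,4,4,4]}'
python3 -m handwheel '{"xyz":[[0,2,0],[0,6,0],[0,10,0],[0,14,0],[0.3,18,0]],"angular":[[0,0,0],[0,0,0],[0,0,0],[0,0,0],[0,0,0]],"hand":[4,4,4,4,4]}'
python3 -m handwheel '{"xyz":[[0,5,0],[0,10,0],[0.3,14,0],[0.4,17,0],[0.4,18.4,0]],"angular":[[0,0,0],[0,0,0],[0,0,0],[0,0,0],[0,0,0]],"hand":[4,4,4,4,4]}'
python3 -m handwheel '{"xyz":[[0,0,0],[0,0,0],[0,0,0],[0,0,0],[0,0,0]],"angular":[[0,0,0],[0,0,0],[0,0,0],[0,0,0],[0,0,0]],"hand":[4,4,4,4,4]}'
```

```text
time: 5.78
ee_pos: [0.4736, -0.3229, 0.2063]
orientation: [-0.078, 0.997, -0.001, 0.001]
force: [0.5, -0.7, -1.0]
opening: 0.0611
grip_force: 33.2
time: 6.4
ee_pos: [0.4747, -0.1399, 0.2015]
orientation: [-0.078, 0.997, 0.001, -0.002]
force: [-0.8, -0.4, -1.2]
opening: 0.0611
grip_force: 33.2
time: 7.02
ee_pos: [0.4787, 0.0434, 0.2019]
orientation: [-0.08, 0.997, 0.0, -0.002]
force: [-0.1, 0.3, -2.4]
opening: 0.0611
grip_force: 33.2
time: 7.65
ee_pos: [0.4806, 0.041, 0.2044]
orientation: [-0.078, 0.997, -0.0, 0.0]
force: [0.6, 0.6, -2.3]
opening: 0.0609
grip_force: 33.2
```

```bash
python3 -m handwheel '{"xyz":[[0,0,-3],[0,0,-6],[0,0,-9],[0,0,-12],[0,0,-14.5]],"angular":[[0,0,0],[0,0,0],[0,0,0],[0,0,0],[0,0,0]],"hand":[4,4,4,4,4]}'
python3 -m handwheel '{"xyz":[[0,0,-1.5],[0,0,-3],[0,0,-3.6],[0,0,-3.6],[0,0,-3.7]],"angular":[[0,0,0],[0,0,0],[0,0,0],[0,0,0],[0,0,0]],"hand":[4,4,4,4,4]}'
python3 -c "
from h import *
s=sense();print(s['ee_pos'],s['force'])"
```

```text
time: 8.28
ee_pos: [0.4802, 0.0413, 0.0582]
orientation: [-0.078, 0.997, 0.0, -0.0]
force: [1.0, 1.0, -2.3]
opening: 0.0611
grip_force: 33.2
time: 8.9
ee_pos: [0.4813, 0.0414, 0.0232]
orientation: [-0.078, 0.997, -0.0, 0.001]
force: [-1.2, 0.4, -0.8]
opening: 0.0611
grip_force: 33.2
[0.48128852 0.04138186 0.02317201] [-1.22141469  0.35755947 -0.81777844]
```

```bash
python3 -m handwheel '{"xyz":[[0,0,-0.1],[0,0,-0.2],[0,0,-0.2],[0,0,-0.2],[0,0,-0.2]],"angular":[[0,0,0],[0,0,0],[0,0,0],[0,0,0],[0,0,0]],"hand":[4,4,4,7.6,7.6]}'
python3 -m handwheel '{"xyz":[[0,0,0],[0,0,0],[0,0,2],[0,0,6],[0,0,12]],"angular":[[0,0,0],[0,0,0],[0,0,0],[0,0,0],[0,0,0]],"hand":[7.6,7.6,7.6,7.6,7.6]}'
python3 -m handwheel '{"xyz":[[0,5,4],[0,10,6],[0,16,6],[1,22,6],[3,28.5,6]],"angular":[[0,0,0],[0,0,-10],[0,0,-20],[0,0,-30],[0,0,-40]],"hand":[7,6,5,4,4]}'
python3 -m handwheel '{"xyz":[[0,0,0],[0,0,0],[0,0,0],[0,0,0],[0,0,0]],"angular":[[0,0,-10],[0,0,-20],[0,0,-30],[0,0,-40],[0,0,-50]],"hand":[4,4,4,4,4]}'
python3 -c "
from h import *
p,W=snap('top');cv2.imwrite('pics/b1.png',cv2.resize(p[200:300,200:310],None,fx=5,fy=5)[...,::-1])
from fit import *
ok=np.isfinite(W[...,2]);pi=p.astype(int)
near=lambda x,y,r:ok&(np.hypot(W[...,0]-x,W[...,1]-y)<r)
B=W[near(.481,.0325,.13)&(W[...,2]>.068)&(W[...,2]<.08)]
f=rect(B,.062,.082,[.481,.0325,.157]);print(f.x)
J=W[near(.481,.04,.06)&(W[...,2]>.04)&(W[...,2]<.066)&(pi[...,2]>1.6*pi[...,1])];print(len(J),J.mean(0),J.std(0),np.c_[J,np.ones(len(J))][:,[0,1,3]].shape, np.linalg.lstsq(np.c_[J[:,:2],np.ones(len(J))],J[:,2],rcond=None)[0])
"
```

```text
time: 9.52
ee_pos: [0.4806, 0.0414, 0.0204]
orientation: [-0.078, 0.997, -0.0, 0.0]
force: [-0.7, -0.0, -0.3]
opening: 0.0759
grip_force: 0.0
time: 10.15
ee_pos: [0.4787, 0.0414, 0.1395]
orientation: [-0.078, 0.997, 0.0, -0.002]
force: [1.0, 0.4, 0.3]
opening: 0.0764
grip_force: 0.0
time: 10.78
ee_pos: [0.5074, 0.3185, 0.2006]
orientation: [0.27, 0.963, 0.0, 0.0]
force: [-0.2, -1.0, -0.1]
opening: 0.0401
grip_force: 0.0
time: 11.4
ee_pos: [0.5075, 0.3165, 0.2001]
orientation: [0.652, 0.758, -0.0, -0.0]
force: [-0.4, 0.3, -0.3]
opening: 0.0397
grip_force: 0.0
[0.4799292  0.03239817 0.15484524]
318 [0.48047149 0.03723761 0.05788351] [0.0146399  0.01462722 0.00293698] (318, 3) [0.01150736 0.00038934 0.05234005]
```

View pics/b1.png

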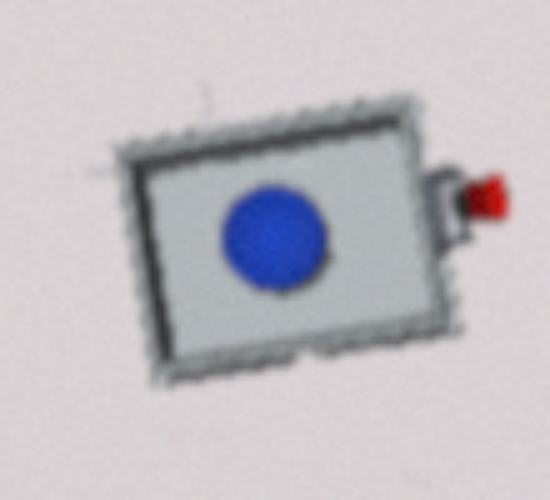

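The jar stands upright in the box, with its cap at crop (275,238). Lid next.

```bash
python3 -m handwheel '{"xyz":[[0.3,1,0],[0.3,1,-3],[0.3,1,-6],[0.3,1,-9],[0.3,1,-11]],"angular":[[0,0,-10],[0,0,-20],[0,0,-26],[0,0,-26],[0,0,-26]],"hand":[4,4,4,4,4]}'
python3 -m handwheel '{"xyz":[[0,0,0],[0,0,-1],[0,0,-2],[0,0,-3],[0,0,-3]],"angular":[[0,0,0],[0,0,0],[0,0,0],[0,0,0],[0,0,0]],"hand":[4,4,4,4,4]}'
python3 - <<'E'
from h import *
p,W=snap('side');cv2.imwrite('pics/l1.png',cv2.resize(p[130:220,290:400],None,fx=5,fy=5)[...,::-1])
s=sense();print(s['ee_pos'],s['orientation'])
E
```

```text
time: 12.08
ee_pos: [0.5099, 0.3261, 0.0885]
orientation: [0.803, 0.596, -0.001, -0.0]
force: [-0.5, -1.2, -0.8]
opening: 0.0398
grip_force: 0.0
time: 12.7
ee_pos: [0.5098, 0.3261, 0.0591]
orientation: [0.804, 0.595, -0.001, -0.0]
force: [-0.8, 1.1, -0.5]
opening: 0.0397
grip_force: 0.0
[0.51026374 0.32631529 0.05976866] [ 8.03880238e-01  5.94790969e-01 -5.12247446e-04 -7.02197809e-05]
```

View pics/l1.png

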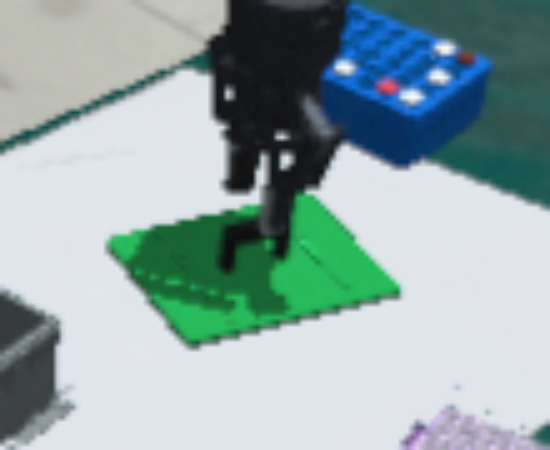

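The open fingers straddle the black handle at crop (255,230). I'll go down and grip.

```bash
python3 -m handwheel '{"xyz":[[0.1,0.1,-1.5],[0.1,0.1,-3],[0.1,0.1,-3.5],[0.1,0.1,-3.5],[0.1,0.1,-3.5]],"angular":[[0,0,0],[0,0,0],[0,0,0],[0,0,0],[0,0,0]],"hand":[4,4,4,4,0.5]}' 60
python3 -m handwheel '{"xyz":[[0,0,0],[0,0,0],[0,0,0],[0,0,0],[0,0,0]],"angular":[[0,0,0],[0,0,0],[0,0,0],[0,0,0],[0,0,0]],"hand":[0.5,0.5,0.5,0.5,0.5]}'
python3 -m handwheel '{"xyz":[[0,0,2],[0,0,5],[0,0,9],[0,0,13],[0,0,16]],"angular":[[0,0,0],[0,0,0],[0,0,0],[0,0,0],[0,0,0]],"hand":[0.5,0.5,0.5,0.5,0.5]}'
python3 -m handwheel '{"xyz":[[0,-4,0],[0,-7,0],[0,-10,0],[0,-10,0],[0,-10,0]],"angular":[[0,0,9],[0,0,18],[0,0,26.2],[0,0,26.2],[0,0,26.2]],"hand":[0.5,0.5,0.5,0.5,0.5]}'
python3 - <<'E'
from h import *
s=sense();print(s['ee_pos'],s['orientation'],s['force'])
for n in('top','side'):
    p,W=snap(n);p=p.astype(int)
    g=(p[...,1]>1.5*p[...,0])&(p[...,1]>1.4*p[...,2])&(np.hypot(W[...,0]-.511,W[...,1]-.227)<.13)&(W[...,2]>.1)&(W[...,2]<.22)
    Q=W[g];print(n,g.sum(),cv2.minAreaRect(Q[:,:2].astype(np.float32)),np.median(Q[:,2]),np.linalg.lstsq(np.c_[Q[:,:2],np.ones(len(Q))],Q[:,2],rcond=None)[0])
E
```

```text
time: 13.38
ee_pos: [0.5119, 0.3276, 0.0257]
orientation: [0.804, 0.595, 0.0, 0.0]
force: [0.1, 0.0, -0.0]
opening: 0.0233
grip_force: 0.0
time: 14.0
ee_pos: [0.5121, 0.3278, 0.0261]
orientation: [0.804, 0.595, 0.001, 0.0]
force: [-0.5, 0.4, 4.6]
opening: 0.0108
grip_force: 60.6
time: 14.62
ee_pos: [0.5115, 0.3274, 0.1876]
orientation: [0.804, 0.595, 0.001, 0.0]
force: [0.5, 0.9, -1.7]
opening: 0.0106
grip_force: 59.7
time: 15.25
ee_pos: [0.5113, 0.2277, 0.1854]
orientation: [0.649, 0.761, 0.0, -0.0]
force: [0.1, 0.1, -1.5]
opening: 0.0108
grip_force: 59.6
[0.51130409 0.22772617 0.18541758] [ 6.48654975e-01  7.61082574e-01  3.32204182e-05 -1.95152121e-04] [ 0.0830651   0.06470145 -1.49475581]
top 1339 ((0.5128557085990906, 0.22733032703399658), (0.12188342958688736, 0.16337701678276062), 9.570202827453613) 0.17490145127845608 [-0.00441641 -0.00043643  0.17745779]
side 1010 ((0.512436032295227, 0.22704967856407166), (0.12838846445083618, 0.17220847308635712), 9.177289962768555) 0.17573356520228134 [-0.00750219  0.00045887  0.17995182]
```

```bash
python3 -m handwheel '{"xyz":[[0,-4,0],[-1.2,-8,0],[-2.4,-12,0],[-3.2,-16,0],[-3.2,-19.4,0]],"angular":[[0,0,0],[0,0,0],[0,0,0],[0,0,0],[0,0,0]],"hand":[0.5,0.5,0.5,0.5,0.5]}'
python3 -m handwheel '{"xyz":[[0,0,0],[0,0,-2],[0,0,-4],[0,0,-6],[0,0,-6]],"angular":[[0,0,0],[0,0,0],[0,0,0],[0,0,0],[0,0,0]],"hand":[0.5,0.5,0.5,0.5,0.5]}'
python3 -m handwheel '{"xyz":[[0,0,0],[0,0,0],[0,0,-0.5],[0,0,-1],[0,0,-1]],"angular":[[0,0,0],[0,0,0],[0,0,0],[0,0,0],[0,0,0]],"hand":[0.5,0.5,0.5,0.5,0.5]}'
python3 - <<'E'
from h import *
s=sense();print(s['ee_pos'],s['orientation'],s['force'])
for n in('top','side'):
    p,W=snap(n);cv2.imwrite(f'pics/m_{n}.png',p[...,::-1]);q=p.astype(int)
    g=(q[...,1]>1.5*q[...,0])&(q[...,1]>1.4*q[...,2])&(np.hypot(W[...,0]-.48,W[...,1]-.033)<.13)&(W[...,2]>.07)&(W[...,2]<.22)
    Q=W[g];print(n,g.sum(),cv2.minAreaRect(Q[:,:2].astype(np.float32)),np.median(Q[:,2]))
a=cv2.resize(cv2.imread('pics/m_top.png')[200:300,205:305],(400,400));b=cv2.resize(cv2.imread('pics/m_side.png')[160:260,215:315],(400,400))
cv2.imwrite('pics/m.png',np.hstack([a,b]))
E
```

```text
time: 15.98
ee_pos: [0.4791, 0.033, 0.1854]
orientation: [0.648, 0.762, 0.0, 0.0]
force: [0.8, -0.4, -2.0]
opening: 0.011
grip_force: 59.6
time: 16.6
ee_pos: [0.4782, 0.0347, 0.1235]
orientation: [0.648, 0.762, -0.001, -0.002]
force: [-0.0, 0.6, -2.5]
opening: 0.0109
grip_force: 59.5
time: 17.23
ee_pos: [0.479, 0.0335, 0.1146]
orientation: [0.648, 0.761, -0.0, -0.001]
force: [-0.2, -0.2, -2.4]
opening: 0.0107
grip_force: 59.6
[0.47898732 0.0334821  0.11456385] [ 6.48213673e-01  7.61458136e-01 -4.52010096e-04 -5.79679796e-04] [-0.24023622 -0.24623336 -2.44209667]
top 741 ((0.4803811311721802, 0.030403822660446167), (0.1275234967470169, 0.16215136647224426), 9.075854301452637) 0.10400112739350648
side 1161 ((0.4806686341762543, 0.032999418675899506), (0.12703801691532135, 0.1681424081325531), 10.547128677368164) 0.1051320660798137
```

View pics/m.png

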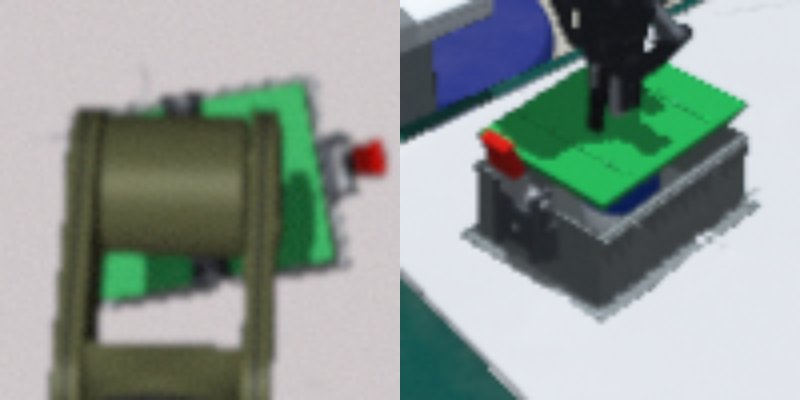

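The lid is level over the box in both views, with its centre within about 1–2 mm of the box centre. Lowering it in stages and watching the force.

```bash
python3 -m handwheel '{"xyz":[[0,0,-0.5],[0,0,-1],[0,0,-1.4],[0,0,-1.4],[0,0,-1.4]],"angular":[[0,0,0],[0,0,0],[0,0,0],[0,0,0],[0,0,0]],"hand":[0.5,0.5,0.5,0.5,0.5]}'
python3 -m handwheel '{"xyz":[[0,0,-0.2],[0,0,-0.4],[0,0,-0.6],[0,0,-0.6],[0,0,-0.6]],"angular":[[0,0,0],[0,0,0],[0,0,0],[0,0,0],[0,0,0]],"hand":[0.5,0.5,0.5,0.5,0.5]}'
```

```text
time: 17.95
ee_pos: [0.4796, 0.0335, 0.1014]
orientation: [0.648, 0.761, 0.0, 0.0]
force: [-0.4, 0.3, -2.3]
opening: 0.0109
grip_force: 59.6
time: 18.58
ee_pos: [0.4796, 0.0335, 0.0953]
orientation: [0.648, 0.762, 0.0, -0.0]
force: [-0.4, 0.2, -2.0]
opening: 0.011
grip_force: 59.6
```

```bash
python3 -m handwheel '{"xyz":[[0,0,-0.1],[0,0,-0.2],[0,0,-0.3],[0,0,-0.3],[0,0,-0.3]],"angular":[[0,0,0],[0,0,0],[0,0,0],[0,0,0],[0,0,0]],"hand":[0.5,0.5,0.5,0.5,0.5]}'
```

```text
time: 19.2
ee_pos: [0.4796, 0.0335, 0.093]
orientation: [0.648, 0.762, -0.0, -0.0]
force: [-4.5, 0.7, 6.2]
opening: 0.0109
grip_force: 60.7
```

```bash
python3 -m handwheel '{"xyz":[[0,0,0.1],[0,0,0.1],[0,0,0.1],[0,0,0.1],[0,0,2]],"angular":[[0,0,0],[0,0,0],[0,0,0],[0,0,0],[0,0,0]],"hand":[3,3,3,3,3]}'
python3 -m handwheel '{"xyz":[[0,0,4],[0,0,8],[0,0,11],[1.3,-5,11],[2.6,-10,11]],"angular":[[0,0,0],[0,0,0],[0,0,0],[0,0,0],[0,0,0]],"hand":[3,3,3,2,0]}'
python3 -m handwheel '{"xyz":[[0,-4,0],[0,-6,0],[0,-6,0],[0,-6,0],[0,-6,0]],"angular":[[0,0,0],[0,0,0],[0,0,0],[0,0,0],[0,0,0]],"hand":[0,0,0,0,0]}'
python3 - <<'E'
from h import *
s=sense();print(s['ee_pos'],s['opening'])
for n in('top','side'):
    p,W=snap(n);q=p.astype(int)
    g=(q[...,1]>1.5*q[...,0])&(q[...,1]>1.4*q[...,2])&(np.hypot(W[...,0]-.48,W[...,1]-.033)<.13)&(W[...,2]>.06)&(W[...,2]<.22)
    Q=W[g];print(n,g.sum(),cv2.minAreaRect(Q[:,:2].astype(np.float32)),np.median(Q[:,2]),np.linalg.lstsq(np.c_[Q[:,:2]-[.48,.033],np.ones(len(Q))],Q[:,2],rcond=None)[0])
cv2.imwrite('pics/c.png',cv2.resize(p[150:260,200:320],None,fx=5,fy=5)[...,::-1])
E
```

```text
time: 19.82
ee_pos: [0.4781, 0.0336, 0.1108]
orientation: [0.648, 0.762, -0.001, -0.002]
force: [0.5, 0.6, 1.3]
opening: 0.03
grip_force: 0.0
time: 20.45
ee_pos: [0.5062, -0.0673, 0.2233]
orientation: [0.647, 0.762, 0.001, 0.001]
force: [0.8, 0.4, -0.5]
opening: 0.003
grip_force: 0.0
time: 21.08
ee_pos: [0.5056, -0.1254, 0.2224]
orientation: [0.648, 0.762, 0.0, -0.0]
force: [0.3, 0.9, -0.7]
opening: 0.0003
grip_force: 0.0
[ 0.50559178 -0.125364    0.22236702] 0.00026170065955782683
top 2480 ((0.4806792140007019, 0.03260818123817444), (0.12614670395851135, 0.1658257693052292), 9.03476619720459) 0.08277788899053523 [-0.00134286  0.00019019  0.08308741]
side 1238 ((0.48343217372894287, 0.01591884344816208), (0.1280170977115631, 0.20815150439739227), 10.237236022949219) 0.083320006755046 [-0.00358112 -0.00610988  0.08383329]
```

View pics/c.png

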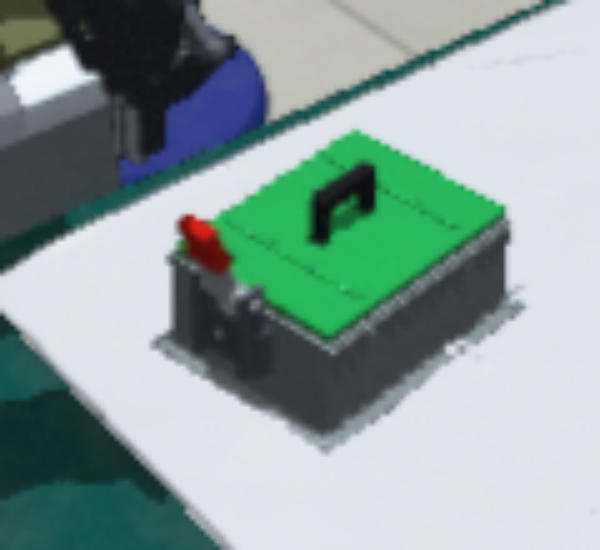

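The lid is home: plate top at 0.083 m, level, and centred to about 1 mm at 9.0°. The red lever is still upright at crop (205,245), with the gripper behind it. Pushing the clamp over next.

```bash
python3 -m handwheel '{"xyz":[[0,0,-3],[0,0,-6],[0,0,-8.3],[0,0,-8.3],[0,0,-8.3]],"angular":[[0,0,0],[0,0,0],[0,0,0],[0,0,0],[0,0,0]],"hand":[0,0,0,0,0]}'
python3 -m handwheel '{"xyz":[[-0.2,1.5,0],[-0.5,3,0],[-0.6,3.7,0.2],[-0.7,4.5,0.3],[-0.8,5.2,0.3]],"angular":[[0,0,0],[0,0,0],[0,0,0],[0,0,0],[0,0,0]],"hand":[0,0,0,0,0]}'
```

```text
time: 21.8
ee_pos: [0.5062, -0.1264, 0.1405]
orientation: [0.648, 0.762, 0.0, 0.001]
force: [1.0, 0.4, 1.2]
opening: -0.0001
grip_force: 0.0
time: 22.42
ee_pos: [0.4978, -0.0741, 0.1429]
orientation: [0.648, 0.762, 0.0, 0.001]
force: [0.8, -3.0, 2.2]
opening: 0.0001
grip_force: 1.5
```

```bash
python3 -m handwheel '{"xyz":[[-0.1,0.7,-0.1],[-0.2,1.4,-0.3],[-0.3,2.1,-0.6],[-0.4,2.7,-1],[-0.5,3.3,-1.5]],"angular":[[0,0,0],[0,0,0],[0,0,0],[0,0,0],[0,0,0]],"hand":[0,0,0,0,0]}'
python3 -m handwheel '{"xyz":[[-0.1,0.4,-0.5],[-0.1,0.8,-1.1],[-0.2,1.1,-1.8],[-0.2,1.2,-2.3],[-0.2,1.2,-2.3]],"angular":[[0,0,0],[0,0,0],[0,0,0],[0,0,0],[0,0,0]],"hand":[0,0,0,0,0]}'
```

```text
time: 23.05
ee_pos: [0.4925, -0.0408, 0.127]
orientation: [0.648, 0.761, 0.0, -0.0]
force: [1.0, 0.2, 4.3]
opening: -0.0001
grip_force: 1.6
time: 23.68
ee_pos: [0.4897, -0.0296, 0.1031]
orientation: [0.648, 0.762, -0.001, -0.001]
force: [-0.6, -0.3, 0.6]
opening: 0.0001
grip_force: 0.0
```

```bash
python3 -m handwheel '{"xyz":[[0,0,-0.1],[0,0,-0.2],[0,0,-0.3],[0,0,-0.4],[0,0,-0.4]],"angular":[[0,0,0],[0,0,0],[0,0,0],[0,0,0],[0,0,0]],"hand":[0,0,0,0,0]}'
```

```text
time: 24.3
ee_pos: [0.4906, -0.0295, 0.1003]
orientation: [0.648, 0.762, 0.0, 0.0]
force: [-0.3, -0.1, 1.3]
opening: 0.0001
grip_force: 0.6
```

```bash
python3 -m handwheel '{"xyz":[[0,0,-0.1],[0,0,-0.1],[0,0,-0.2],[0,0,-0.2],[0,0,-0.2]],"angular":[[0,0,0],[0,0,0],[0,0,0],[0,0,0],[0,0,0]],"hand":[0,0,0,0,0]}'
```

```text
time: 24.92
ee_pos: [0.4907, -0.0294, 0.0994]
orientation: [0.648, 0.762, 0.0, -0.0]
force: [-4.5, 1.9, 8.2]
opening: -0.0001
grip_force: 4.3
```

Firm contact at 8 N, so the clamp is down. I'll retreat and check.

```bash
python3 -m handwheel '{"xyz":[[0,0,1],[0,0,4],[0,0,9],[0,0,14],[0,0,18]],"angular":[[0,0,0],[0,0,0],[0,0,0],[0,0,0],[0,0,0]],"hand":[0,0,0,0,0]}'
python3 -m handwheel '{"xyz":[[0,-6,0],[0,-12,0],[0,-18,0],[0,-24,0],[0,-24,0]],"angular":[[0,0,0],[0,0,0],[0,0,0],[0,0,0],[0,0,0]],"hand":[0,0,0,0,0]}'
python3 - <<'E'
from h import *
ps=[]
for n in('top','side'):
    p,W=snap(n);q=p.astype(int);ps.append(p)
    near=np.hypot(W[...,0]-.48,W[...,1]-.033)<.13
    g=(q[...,1]>1.5*q[...,0])&(q[...,1]>1.4*q[...,2])&near&(W[...,2]>.06)&(W[...,2]<.12)
    Q=W[g];print(n,g.sum(),cv2.minAreaRect(Q[:,:2].astype(np.float32)),np.median(Q[:,2]),np.linalg.lstsq(np.c_[Q[:,:2]-[.48,.033],np.ones(len(Q))],Q[:,2],rcond=None)[0])
    r=(q[...,0]>90)&(q[...,0]>1.8*q[...,1])&(q[...,0]>1.8*q[...,2])&near
    print('red',r.sum(),W[r].mean(0),W[r].min(0),W[r].max(0))
cv2.imwrite('pics/f.png',np.hstack([cv2.resize(ps[0][200:300,205:305],(400,400)),cv2.resize(ps[1][160:260,215:315],(400,400))])[...,::-1])
E
```

```text
time: 25.55
ee_pos: [0.491, -0.0298, 0.2809]
orientation: [0.648, 0.761, 0.001, 0.001]
force: [-0.3, -0.5, 0.7]
opening: -0.0001
grip_force: 0.0
time: 26.18
ee_pos: [0.4899, -0.2732, 0.2779]
orientation: [0.65, 0.76, -0.0, 0.0]
force: [0.3, 0.6, 0.1]
opening: 0.0001
grip_force: 0.0
top 2318 ((0.48041030764579773, 0.03278105705976486), (0.1256672590970993, 0.16542407870292664), 8.974677085876465) 0.08268422183767554 [ 0.00131414 -0.00135284  0.08303003]
red 92 [ 0.48845543 -0.01830578  0.09929749] [ 0.47710495 -0.03417122  0.09215694] [ 0.49961229 -0.00303847  0.10621828]
side 1157 ((0.48150184750556946, 0.03102443367242813), (0.1265782117843628, 0.17523488402366638), 8.983880996704102) 0.08340578769148431 [-0.00238759 -0.0017505   0.08380806]
red 67 [ 0.49068281 -0.0155706   0.09831447] [ 0.47572524 -0.03317775  0.08618811] [0.50397096 0.01133642 0.10253654]
```

View pics/f.png

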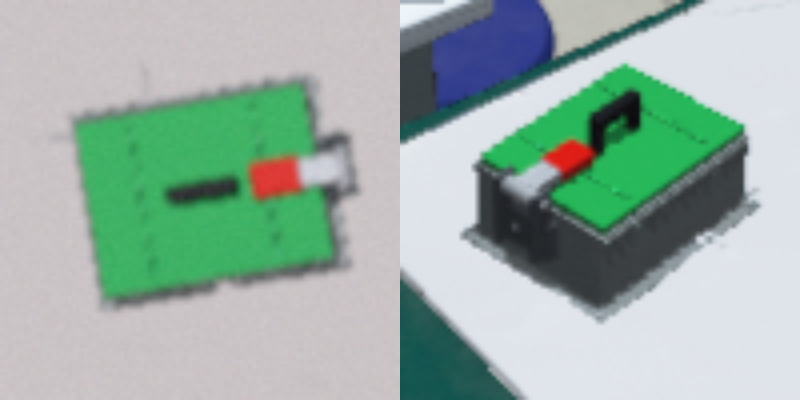

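The lever lies flat on the seated lid: its red grip is at crop (275,178) in the top view, about 0.099 m high. The lid is level and the arm is clear.

```bash
python3 -c "
from station import workorder
print(workorder.finish_job())"
```

```text
the job is handed in; nothing more can be done
None
```

The job is handed in, with no verdict returned: the jar was set upright in the box, and the final camera check showed the lid home and level, the clamp lever flat on it, and the arm clear, at about 26 s of the 72 s.

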